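# Shut the filament dryer and look in under its outer lid

## Task

The filament dryer stands open with both its lids thrown back. First turn its heat dial until the pointer stands at the raised wedge mark on the deck; then swing the two lids down together, without letting either one drop, until both are fully shut and the framed clear inner lid is down on its rim. Then raise the outer lid alone about halfway (around 45 degrees), leaving the inner lid fully shut, and finish while still holding the outer lid up there in the gripper so that the spool can be watched through the clear lid; knock nothing else about.

Things in the scene. Friction and masses are not known exactly. Their poses are not given: they have to be found in the camera images.
- dryer: Filament dryer, fixed: black box, open-topped chamber 180 x 180 mm, 76 mm high, and along its +y side a control deck 180 mm (x) by 85 mm (y), top 66 mm high, at y 90 to 175 mm. Origin: on the bench under the chamber's centre. x points from the front (where the lids' grips lie when shut) to the back (the hinge), z up.
- dial (a joint): Heat dial on the deck, axis vertical, at x -25, y +132.5 mm of the dryer. Value in rad, 0 to 4.71, grows clockwise seen from above; at 0 the pointer points front-left (135 degrees from the dryer's x towards its y), at 2.356 straight to the back (+x), where the raised wedge mark stands. Stays where it is left (friction 0.04 N m).
- dial_grip (a point): On the dial's axis, 96 mm above the bench: a good TCP height to grip the bar from above. x axis along the bar to the pointer end. The dial: grey skirt, radius 22 mm, 67 to 75 mm above the bench, with a bar across it 40 mm long, 12 mm thick, top at 103 mm; a white line along one half of the bar and down that end marks the pointer.
- dial_index (a point): The inner point of the raised white wedge (10 mm long, 12 mm wide, 2.5 mm high) on the deck, 30 mm from the dial's axis towards the dryer's back; the other marks around the dial are thin ticks every 22.5 degrees.
- lid_hinge (a point): Middle of the hinge line shared by both lids: 88 mm behind the dryer's origin, 78 mm above the bench; the line runs along the dryer's y.
- outer_lid (a joint): Outer lid: grey slab 180 x 182 x 21 mm, 0.33 to 0.6 kg, one black grip at the middle of its free edge. Rad: 0 shut (level), grows opening, stop at 1.65 (leaning back). Free hinge, no stay: above about 1.3 it leans open by itself, below that it falls shut if let go. Buffers under it touch the inner lid when both are at one angle: lowering it pushes the inner lid down; raising it leaves that.
- outer_grip (a point): Centre of the outer lid's grip: black block 40 mm wide (dryer's y), 40 mm long, of which 39 mm project beyond the lid's edge, 18 mm thick; 197 mm from the hinge line along the lid and 26 mm above it square to the lid (shut: 109 mm in front of the dryer's origin, 95 to 113 mm above the bench). Axes as the dryer's when shut, turning with the lid: z is its outer face.
- inner_lid (a joint): Inner lid: clear pane in an aluminium frame, 173 x 176 x 7 mm, 0.25 kg, on the same hinge line under the outer lid, its own black grip right under the outer one's. Rad: 0 shut (level), grows opening, stop at 1.62. Stiff hinge (0.28 N m): it stays wherever it is left and moves only when pushed or pulled.
- inner_grip (a point): Centre of the inner lid's grip: black block 46 mm wide (3 mm wider than the outer grip on each side), 38 mm long, 9 mm thick, 196 mm from the hinge line along the lid and 5.5 mm above it (shut: 79 to 88 mm above the bench, 7 mm of air up to the outer grip). Fingers that reach below its top close on this one instead and lift both lids.
- gear: Bystander: red printed gear cup, 72 mm across, 58 mm high, beside the deck. Origin under its centre. Leave alone.
- calipers: Bystander: steel calipers lying to the right of the dryer, 200 x 60 x 12 mm. Leave alone.
- glue_stick: Bystander: white glue stick standing right of the dryer, 30 mm across, 100 mm high. Leave alone.
- scraper: Bystander: scraper lying to the right. Leave alone.
- cutters: Bystander: side cutters lying to the right, 120 mm long. Leave alone.
- alcohol_bottle: Bystander: bottle 60 mm across, 160 mm high, standing to the left. Leave alone.
- spare_spool: Bystander: filament spool lying flat to the left, 160 mm across, 45 mm high. Leave alone.
- nozzle_cup: Bystander: small steel cup, 60 mm across, 40 mm high, back right. Leave alone.

How it is judged:
On the way, in this order (a step that is already met when the one before it is completed fails the run):
1. the dial's pointer stands at the wedge mark (within 7 degrees), both lids still open (value of joint dial between 2.236 and 2.476 rad and value of joint outer_lid above 1.2 rad), for 0.2 s.
2. the lids come down together, the inner one nested against the outer (outer lid between 14 and 63 degrees, the lids within 9 degrees of each other) (value of joint outer_lid between 0.25 and 1.1 rad and angle between the z axis of outer_grip and the z axis of inner_grip, either way round below 0.16 rad), for 0.1 s.
3. both lids are fully shut (within 2 degrees) (value of joint each of inner_lid, outer_lid below 0.035 rad), for 0.2 s.
4. the outer lid is up by more than 31 degrees, the inner lid still shut (value of joint inner_lid below 0.035 rad and value of joint outer_lid above 0.55 rad), for 0.2 s.
At the end, for the whole second after the job is handed in: The dial points at the wedge within 0.12 rad; the inner lid is shut (below 0.035 rad) and not touched; the outer lid stands still between 0.55 and 1.05 rad (31 to 60 degrees), held up by the fingers, which are still on it (all of step 4 and value of joint dial between 2.236 and 2.476 rad and value of joint outer_lid below 1.05 rad and velocity of joint outer_lid between -0.1 and 0.1 rad/s and contact force between the fingers and outer_lid above 0.5 N and contact force between the fingers and inner_lid below 0.2 N); the arm keeps its last pose, push and grip.
It fails at once if a lid is let drop or slammed (faster than 4 rad/s downwards) (velocity of joint any of outer_lid, inner_lid below -4 rad/s).
It fails at once if a bystander is moved by more than 30 mm or tipped (distance of any of gear, calipers, glue_stick, scraper, cutters, alcohol_bottle, spare_spool, nozzle_cup from where it was at the start of the episode above 0.03 m or angle between any of gear, calipers, glue_stick, scraper, cutters, alcohol_bottle, spare_spool, nozzle_cup's own z axis and vertical above 0.5 rad).
It also fails if it takes over 54 s, if anything falls off the work surface, if the arm or the gripper's body presses on something with over 40 N, if the wrist force passes 120 N, or if a joint passes its speed limit or range.

## Robot

A 6-joint arm with a two-finger parallel gripper is mounted at the origin on the work surface. World frame = base frame: x ahead of the robot, y to its left, z up, the work surface at z = 0. Lengths are in m, angles in rad, forces in N, time in s.
With the tool pointing down it reaches from about 0.3 to 0.85 m from the base axis. Payload 5.4 kg.
Tool frame: the origin (TCP) lies between the finger pads, 19 mm behind the fingertips; this is the grasp point; z points along the fingers, y is the direction in which the jaws open and shut (so a half turn about z gives the same grasp; the last joint's range is limited). The gripper opens to 85 mm and grips with 20 to 120 N. Pads are 22 mm wide; open, the fingers measure 114 mm over their backs; the gripper's body (76 mm by 85 mm) begins 54 mm behind the grasp point. The pads swing forward as they close: fully open they stand 13 mm farther back than shut.
Start: joints at [-1.417, 0.158, 1.597, -0, 1.386, -0.21], TCP at [0.205, -0.537, 0.25] pointing down, gripper open.
Joint ranges: [-2.91, 2.91], [-0.94, 2.29], [0.18, 2.7], [-1.29, 4.43], [0.17, 2.64], [-3, 3]. Speed limits (rad/s): [2.57, 2.57, 3.14, 3.14, 3.14, 3.14].

## Interface

Orientations are given as a unit quaternion [x, y, z, w].
In Python, from cell import robot, optics, order, nets gives the robot as it stands. The module is installed in compiled form; this text tells all that it offers.
- The arm moves only by the tool move_arm, never from a script. Its argument "plan" is a list that holds one entry, the list of rows, each a list of 5 numbers: the shift along the tool's x, y, z in m, then the turn about the tool's z in degrees, then the opening, from -1 (shut) to 1 (fully open). In form: [[[tx, ty, tz, spin, hand], ...]]. A call has 1 to 12 rows; each row is the pose to reach, as a shift and turn from the pose measured when the call began, along the tool's axes at that moment; what a row does not reach only later rows make up. A row lasts 1/8 s, in which the tool goes at most 62.5 mm and 10.7 degrees, less where a joint would pass 70% of its speed; a pose out of reach is approached as far as the arm can. A call with a gripper value outside its range is refused whole. The fingers move at their own pace and stop on an object; the grip force is fixed at half the most. Time passes only in rows, so rows that repeat a pose let the fingers close. It gives the time, the measured TCP pose, the force and the opening at its end, in the units of the state.
- robot.get_state(): the state, without advancing time (a new reading comes with each control period).
- optics.read_camera(name): name is "scene" or "top" or "wrist"; returns the picture (384x512x3 uint8, blue, green, red); there is no depth.
- optics.camera_params(name): a dict with "K" (3x3 intrinsics, pixels), "camera_from_world" (4x4, takes a point from world to camera coordinates); the wrist camera has in their place "hand_eye" (4x4, takes a point from camera to tool coordinates, whose origin is the TCP and whose axes are the flange's). Camera axes: x right, y up, looking along -z (the intrinsics and any distortion apply to the point x, -y, -z); pixel columns grow to the right and rows downward; lengths in m; the calibration is good to about 2 mm. A picture is of the moment at which its call begins: read the wrist's pose just before it. camera_params takes no time and is no camera call.
- order.hand_in(): hands the job in, once; it reports no verdict.
Trained networks look in the newest picture that a camera, given by its name, has taken for a name from the list of things; names that differ only in an ending like _2 or _b are one class to them, and where a whole thing is asked for, a point or a joint stands for the part that bears it (a point fixed in the world has none). Each returns a list of dicts, best first, with "confidence" (0 to 1); they miss things now and then, are a little off and sometimes report something else, mostly with a low value. They report only what shows in the picture. A call takes as long as a camera call.
- nets.cut_out(thing, camera): "mask" (384x512 bool, what is visible of it) and "at" ([column, row] in pixels, amid what is visible of it).
- nets.place_of(thing, camera): "at" ([column, row] in pixels: a listed point, or the origin of a listed thing).
The state is a dict: "t": time; "joint_pos": joint angles; "qvel": joint speeds; "effort": joint torques, N m; "position": TCP position; "orientation": TCP orientation; "contact_force": force on the tool from outside, world axes, zero at the start; "torque": the same for the moment, N m; "finger_gap": finger opening in m.
Only numpy, scipy, OpenCV 4.12 (cv2) and the standard library are available. Lean on these libraries where they do the work, as an engineer would, in place of code of your own. Each camera call takes 0.05 s, during which the arm holds its last target. There are 200 camera calls.

## Working session

There is one attempt and no reset: what is moved stays moved. The work goes in short steps, Python scripts to look and compute and a tool call to move; the robot and the scene stay as the last step left them, time stands still between calls to the robot, and variables do not carry over. Pictures are saved under pics/ and viewed, about 8 in all and at most 12, crops included, and the job is handed in when it is done.

Besides the shell and the picture viewer there is one more tool, called after "Request:" as name(argument=value, ...), one argument or row to a line, values as JSON. move_arm: Moves the arm, as the interface text tells. Its arguments: {"type":"object","properties":{"plan":{"type":"array","items":{"type":"array","items":{"type":"array","items":{"type":"number"}}}}},"required":["plan"]}

```bash
mkdir -p pics; cat > h.py <<'E'
import numpy as np, cv2
from cell import robot, optics, order, nets
from scipy.spatial.transform import Rotation as R
def T_tool():
    s=robot.get_state(); T=np.eye(4); T[:3,:3]=R.from_quat(s["orientation"]).as_matrix(); T[:3,3]=s["position"]; return T
def cam(name):
    p=optics.camera_params(name); K=np.array(p["K"])
    if "hand_eye" in p: C=T_tool()@np.array(p["hand_eye"])
    else: C=np.linalg.inv(np.array(p["camera_from_world"]))
    return K,C,p
def ray(name,uv,kc=None):
    K,C=kc or cam(name)[:2]
    d=np.linalg.inv(K)@[uv[0],uv[1],1]; d=C[:3,:3]@[d[0],-d[1],-d[2]]
    return C[:3,3],d/np.linalg.norm(d)
def proj(kc,P):
    K,C=kc; q=np.linalg.inv(C)@np.r_[P,1]; v=K@[q[0],-q[1],-q[2]]; return v[:2]/v[2]
def tri(rays):
    A=sum(np.eye(3)-np.outer(d,d) for o,d in rays); b=sum((np.eye(3)-np.outer(d,d))@o for o,d in rays)
    P=np.linalg.solve(A,b); return P,[np.linalg.norm(np.cross(P-o,d)) for o,d in rays]
E
cat > a.py <<'E'
from h import *
print(robot.get_state())
for c in ["scene","top"]:
    im=optics.read_camera(c); cv2.imwrite(f"pics/{c}0.png",im)
    p=cam(c)[2]; print(c,{k:np.round(v,3).tolist() if not isinstance(v,str) else v for k,v in p.items()})
res={}
for n in ["dryer","dial_grip","dial_index","lid_hinge","outer_grip","inner_grip","gear","alcohol_bottle"]:
    rs=[]
    for c in ["scene","top"]:
        r=nets.place_of(n,c)
        if r:
            print(n,c,np.round(r[0]["at"],1),round(r[0]["confidence"],2),len(r)); rs.append(ray(c,r[0]["at"]))
    if len(rs)==2: print("   ",np.round(tri(rs)[0],4),np.round(tri(rs)[1],4))
E
python3 a.py
```

```text
{'t': 0.0, 'joint_pos': array([-1.41710473e+00,  1.59062830e-01,  1.59826355e+00, -3.54947314e-05,
        1.38617876e+00, -2.10148743e-01]), 'qvel': array([-0.00021158,  0.00045949,  0.00018652,  0.00018403,  0.00073245,
       -0.0003657 ]), 'effort': array([ 2.87215025e-04, -3.96001160e+01, -3.31428659e+01, -2.54732558e-04,
        8.67224793e-03,  2.99513395e-06]), 'position': array([ 0.20447738, -0.53679938,  0.24899343]), 'orientation': array([ 9.83497070e-01,  1.80921526e-01,  9.55405722e-06, -9.56353268e-04]), 'contact_force': array([ 0.07140932, -0.18844507, -0.23428957]), 'torque': array([ 0.02881228, -0.06780316, -0.05801361]), 'finger_gap': 0.08548268434697659}
scene {'K': [[363.99, 0.0, 260.55], [0.0, 363.99, 186.434], [0.0, 0.0, 1.0]], 'camera_from_world': [[0.413, 0.911, -0.012, -0.195], [-0.65, 0.304, 0.696, 0.317], [0.638, -0.279, 0.718, -1.547], [0.0, 0.0, 0.0, 1.0]]}
top {'K': [[402.296, 0.0, 256.576], [0.0, 402.296, 180.663], [0.0, 0.0, 1.0]], 'camera_from_world': [[-0.02, -1.0, -0.007, -0.011], [0.992, -0.02, 0.128, -0.576], [-0.128, -0.005, 0.992, -1.258], [0.0,
[... 249 characters left out ...]
ndex scene [294.5 175.5] 0.61 2
dial_index top [220.  183.7] 0.58 1
    [0.5603 0.0863 0.0814] [0.0056 0.0056]
lid_hinge scene [264.2 208.2] 0.61 1
lid_hinge top [269.  163.4] 0.97 1
    [ 0.6275 -0.0601  0.0638] [0.0029 0.0029]
outer_grip scene [270.4 164.1] 0.73 1
outer_grip top [268.8 134.2] 0.77 1
    [ 0.6689 -0.0581  0.2748] [0.0002 0.0002]
inner_grip scene [263.  152.2] 0.94 2
inner_grip top [265.3 150.3] 0.59 1
    [ 0.6232 -0.0522  0.2768] [0.0045 0.0045]
gear scene [322.2 179.8] 0.61 1
gear top [188.7 194.4] 0.91 2
    [ 0.5401  0.2045 -0.0069] [0.0004 0.0004]
alcohol_bottle scene [362.  139.3] 0.9 1
alcohol_bottle top [113.5 227.4] 0.63 1
    [0.4349 0.4422 0.0155] [0.0013 0.0013]
```

```bash
cd pics; python3 -c "
import cv2
a=cv2.imread('scene0.png')[90:290,160:400];b=cv2.imread('top0.png')[90:290,150:390]
cv2.imwrite('c0.png',cv2.resize(cv2.vconcat([a,b]),None,fx=1.5*1,fy=1.5)) 
import numpy as np
cv2.imwrite('c0.png',cv2.resize(cv2.hconcat([a,b]),(800,333),interpolation=cv2.INTER_CUBIC))
cv2.imwrite('s0.png',cv2.resize(cv2.imread('scene0.png'),(800,600)))"
```

```text
(no output)
```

View pics/c0.png

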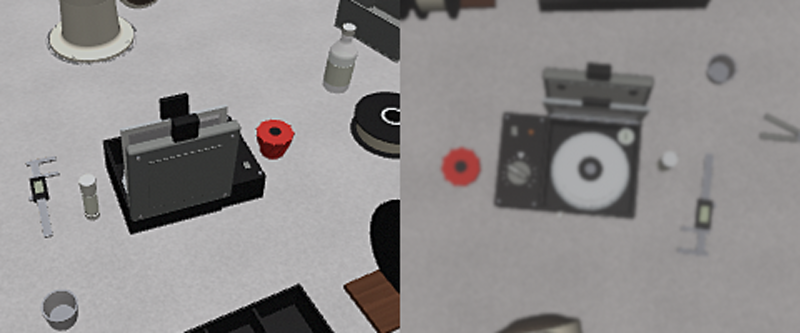

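View pics/s0.png

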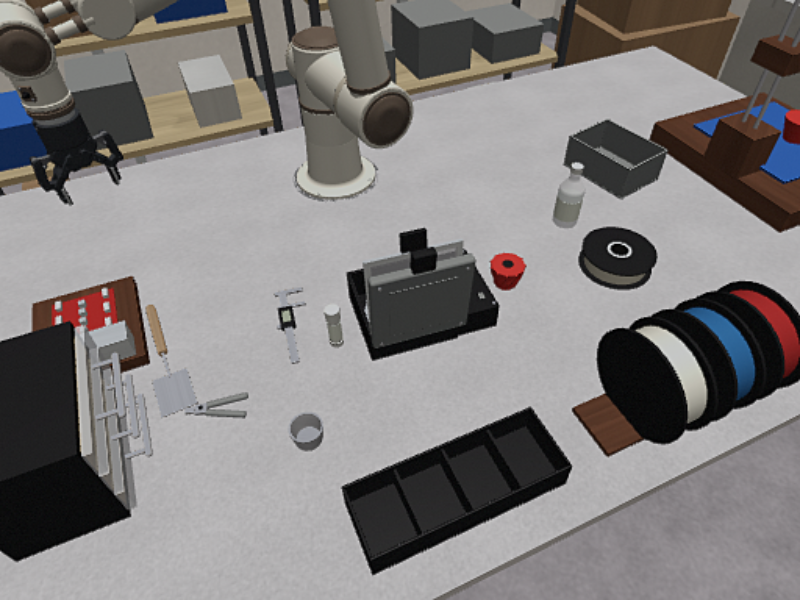

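```bash
cat >> h.py <<'E'
def togo(P,yaw=None):
    T=T_tool(); d=T[:3,:3].T@(np.array(P)-T[:3,3]); y0=np.degrees(np.arctan2(T[1,0],T[0,0]))
    print("shift",np.round(d,4),"yaw now",round(y0,2), "spin",None if yaw is None else round((y0-yaw+180)%360-180,2))
E
python3 - <<'E'
from h import *
print(np.round(optics.camera_params("wrist")["hand_eye"],3).tolist(),np.round(optics.camera_params("wrist")["K"],1).tolist())
togo([.44,.05,.36],0)
E
```

```text
[[-0.0, 0.964, 0.264, 0.066], [1.0, 0.0, 0.001, -0.001], [0.001, 0.264, -0.964, -0.124], [0.0, 0.0, 0.0, 1.0]] [[327.1, 0.0, 253.9], [0.0, 327.1, 189.3], [0.0, 0.0, 1.0]]
shift [ 0.429  -0.4652 -0.11  ] yaw now 20.84 spin 20.84
```

```bash
python3 - <<'E'
from h import *
togo([.52,.05,.36],0)
E
```

```text
shift [ 0.5038 -0.4367 -0.11  ] yaw now 20.84 spin 20.84
```

Request:
move_arm(
  plan=[
    [[0.04,-0.04,-0.05,5,1],[0.08,-0.08,-0.11,10,1],[0.125,-0.12,-0.11,21,1],[0.165,-0.16,-0.11,21,1],[0.21,-0.2,-0.11,21,1],[0.25,-0.24,-0.11,21,1],[0.29,-0.28,-0.11,21,1],[0.335,-0.32,-0.11,21,1],[0.375,-0.36,-0.11,21,1],[0.42,-0.4,-0.11,21,1],[0.46,-0.42,-0.11,21,1],[0.504,-0.437,-0.11,21,1]],
  ],
)

```text
t: 2.4
position: [0.5209, 0.0521, 0.3603]
orientation: [1.0, -0.001, 0.0, 0.0]
contact_force: [0.4, -0.2, 0.6]
finger_gap: 0.0851
```

```bash
cat > b.py <<'E'
from h import *
import sys,pickle
tag=sys.argv[1]; kc=cam("wrist")[:2]
im=optics.read_camera("wrist"); cv2.imwrite(f"pics/{tag}.png",im); out={"kc":kc}
for n in ["dryer","dial_grip","dial_index","lid_hinge","outer_grip","inner_grip"]:
    r=nets.place_of(n,"wrist")
    for x in r[:2]: print(n,np.round(x["at"],1),round(x["confidence"],2))
    if r: out[n]=r[0]["at"]
r=nets.cut_out("dial","wrist")
if r: print("dial mask",r[0]["at"],r[0]["mask"].sum(),r[0]["confidence"])
pickle.dump(out,open(f"{tag}.pkl","wb"))
cv2.imwrite(f"pics/{tag}b.png",cv2.resize(im,(800,600),interpolation=cv2.INTER_CUBIC))
E
python3 b.py w1
```

```text
dryer [320.7 130.4] 0.83
dial_grip [225.  151.4] 0.9
dial_grip [229.  121.7] 0.67
dial_index [226.4 118.6] 0.55
dial_index [318.8 130.9] 0.37
lid_hinge [347.4  58.1] 0.94
outer_grip [227.1 148.4] 0.53
inner_grip [431.5  36.5] 0.6
inner_grip [227.2 121.2] 0.21
dial mask [227.1, 144.4] 939 0.66
```

View pics/w1b.png

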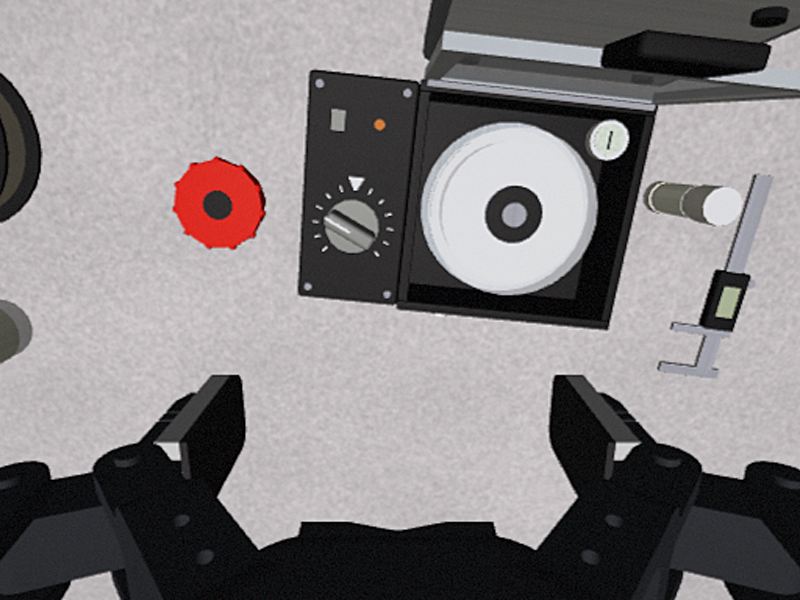

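```bash
cat > fit.py <<'E'
from h import *
import pickle
from scipy.optimize import least_squares
o=pickle.load(open("w1.pkl","rb")); kc=o["kc"]
pts=[((-90,175,66),(299,294)),((90,175,66),(311,70)),((-90,-90,76),(608,328)),((90,-90,76),(657,108)),((5,132.5,68.5),(356,190))]
def W(p,q): return np.r_[p[0]+np.cos(p[2])*q[0]-np.sin(p[2])*q[1],p[1]+np.sin(p[2])*q[0]+np.cos(p[2])*q[1],q[2]+p[3]]
f=lambda p:np.concatenate([proj(kc,W(p,np.array(a)/1000))-np.array(b)/1.5625 for a,b in pts])
r=least_squares(f,[.545,-.05,-.1,0]); p=r.x
print("x y yawdeg dz",np.round(np.r_[p[:2],np.degrees(p[2]),p[3]],4)); print(np.round(r.fun.reshape(-1,2),1))
for n,q in dict(dial=(-.025,.1325,.096),hinge=(.088,0,.078)).items(): print(n,np.round(W(p,q),4),proj(kc,W(p,q)))
im=cv2.imread("pics/w1.png")[110:180,190:260]
cv2.imwrite("pics/dz.png",cv2.resize(im,(560,560),interpolation=cv2.INTER_CUBIC))
np.save("pose.npy",p)
E
python3 fit.py
```

```text
x y yawdeg dz [ 5.4250e-01 -4.6100e-02 -6.0104e+00 -4.9000e-03]
[[-0.   0.9]
 [ 0.2  0.1]
 [-0.7  0.8]
 [-0.2 -0.8]
 [ 0.7 -0.9]]
dial [0.5316 0.0883 0.0911] [224.80709816 147.37680183]
hinge [ 0.6301 -0.0553  0.0731] [345.78933441  61.5965538 ]
```

View pics/dz.png

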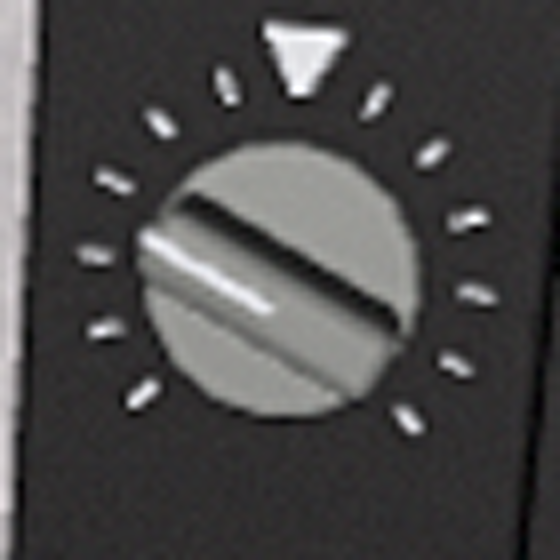

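```bash
sed -i 's/q\[2\]+p\[3\]\]/q[2]]/; s/-.1,0\])/-.1])/; s/,p\[3\]\],4/],4/' fit.py; cat >> fit.py <<'E'
def onz(uv,z):
    a,d=ray(None,uv,kc); return a+d*(z-a[2])/d[2]
A=onz((190+145/8,110+235/8),.103);B=onz((190+270/8,110+308/8),.103)
d=A-B; print("bar",A,B,np.degrees(np.arctan2(d[1],d[0])))
C=onz((190+280/8,110+278/8),.075);print("skirt centre",C)
togo(W(p,(-.025,.1325,.096)),np.degrees(np.arctan2(d[1],d[0])))
E
python3 fit.py
```

```text
x y yawdeg dz [ 0.5427 -0.0456 -6.0318]
[[-1.1  1.7]
 [-0.9 -0.7]
 [ 0.4  2. ]
 [ 1.5 -1.3]
 [ 0.1 -0.8]]
dial [0.5317 0.0888 0.096 ] [224.03715496 147.82393816]
hinge [ 0.6302 -0.0548  0.078 ] [346.55070069  61.02472187]
bar [0.54258136 0.10639637 0.103     ] [0.53191789 0.08851885 0.103     ] 59.18503575511977
skirt centre [0.53259293 0.08944015 0.075     ]
shift [ 0.0117 -0.0393  0.2644] yaw now -0.23 spin -59.41
```

Request:
move_arm(
  plan=[
    [[0.012,-0.039,0.03,-10,1],[0.012,-0.039,0.07,-20,1],[0.012,-0.039,0.11,-30,1],[0.012,-0.039,0.15,-40,1],[0.012,-0.039,0.18,-50,1],[0.012,-0.039,0.2,-59.4,1],[0.012,-0.039,0.23,-59.4,1],[0.012,-0.039,0.255,-59.4,1],[0.012,-0.039,0.262,-59.4,1],[0.012,-0.039,0.262,-59.4,-1],[0.012,-0.039,0.262,-59.4,-1],[0.012,-0.039,0.262,-59.4,-1]],
  ],
)

```text
t: 4.3
position: [0.5328, 0.0884, 0.0995]
orientation: [0.87, 0.494, 0.001, 0.001]
contact_force: [-0.5, -0.6, -0.5]
finger_gap: 0.0319
```

Request:
move_arm(
  plan=[
    [[0,0,0.001,0,-1],[0,0,0.001,0,-1],[0,0,0.001,0,-1],[0,0,0.001,0,-1]],
  ],
)

```text
t: 4.8
position: [0.5335, 0.0883, 0.0993]
orientation: [0.87, 0.494, 0.002, 0.001]
contact_force: [-0.2, -0.6, 5.3]
finger_gap: 0.0107
```

Request:
move_arm(
  plan=[
    [[0,0,0,10,-1],[0,0,0,20,-1],[0,0,0,30,-1],[0,0,0,40,-1],[0,0,0,50,-1],[0,0,0,58,-1],[0,0,0,65.2,-1],[0,0,0,65.2,-1],[0,0,0,65.2,-1]],
  ],
)

```text
t: 5.92
position: [0.5334, 0.0884, 0.0993]
orientation: [0.999, -0.052, 0.002, 0.0]
contact_force: [0.4, -0.4, 2.8]
finger_gap: 0.0106
```

```bash
python3 - <<'E'
from h import *
togo([.53,.09,.1],-6)
s=robot.get_state();print(s["finger_gap"],s["contact_force"],s["joint_pos"])
E
```

```text
shift [-0.0036 -0.0012 -0.0007] yaw now -5.91 spin 0.09
0.010574552985565071 [ 0.39868146 -0.40178449  2.8294511 ] [-5.92677364e-02  2.37762095e-01  1.82403725e+00 -2.51259244e-04
  1.07566689e+00  1.61483342e+00]
```

Request:
move_arm(
  plan=[
    [[0,0,0,0,0.2],[0,0,0,0,0.2],[0,0,0,0,0.2],[0,0,-0.03,0,0.3],[0,0,-0.09,0,0.3],[0,0,-0.15,0,0.5],[0,0,-0.21,0,0.5],[0,0,-0.25,0,0.5],[0,0,-0.26,0,0.5]],
  ],
)

```text
t: 7.05
position: [0.5334, 0.0885, 0.3628]
orientation: [0.999, -0.051, 0.005, 0.0]
contact_force: [0.1, -0.4, -0.3]
finger_gap: 0.0641
```

```bash
python3 b.py w2; python3 - <<'E'
import cv2
im=cv2.imread("pics/w2.png")
cv2.imwrite("pics/w2c.png",cv2.resize(im[60:260,100:400],(800,533),interpolation=cv2.INTER_CUBIC))
E
```

```text
dryer [340.9 131.5] 0.95
dial_grip [252.9 161. ] 0.74
dial_index [255.5 132.9] 0.93
dial_index [366.3  60.8] 0.64
lid_hinge [366.6  61.2] 0.64
inner_grip [470.8  37.9] 0.71
dial mask [256.0, 156.8] 936 0.89
```

View pics/w2c.png

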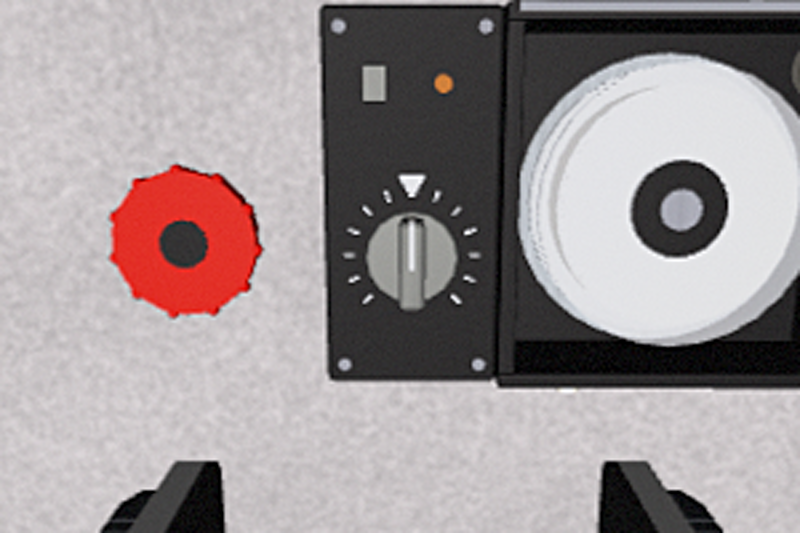

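```bash
python3 - <<'E'
from h import *
togo([.6705,-.0588,.362],-6.0)
E
```

```text
shift [ 0.1531  0.1322 -0.0042] yaw now -5.92 spin 0.08
```

Request:
move_arm(
  plan=[
    [[0.02,0.03,0,0,1],[0.05,0.06,0,0,1],[0.08,0.09,0,0,1],[0.11,0.115,0,0,1],[0.14,0.13,0,0,1],[0.153,0.132,0,0,1],[0.153,0.132,0,0,1]],
  ],
)

```text
t: 8.32
position: [0.6706, -0.0589, 0.3561]
orientation: [0.999, -0.052, -0.001, -0.0]
contact_force: [-0.7, 0.6, -0.1]
finger_gap: 0.0854
```

```bash
python3 b.py w3; python3 - <<'E'
from h import *
import pickle
kc=pickle.load(open("w3.pkl","rb"))["kc"]
for P in [(.6715,-.0592,.272),(.6735,-.0592,.2915),(.669,-.058,.2748)]: print(proj(kc,P))
E
```

```text
dryer [154.2 274. ] 0.57
dryer [100.1 240.6] 0.46
dial_grip [152.9 272.6] 0.72
dial_index [160.1 243. ] 0.96
outer_grip [254.6 200.7] 0.86
outer_grip [157.9 242.9] 0.53
inner_grip [251.4 268.1] 0.71
dial mask [162.0, 265.6] 386 0.71
[255.76513377 200.37552887]
[255.57030418 206.83106602]
[254.36558047 205.4103721 ]
```

View pics/w3b.png

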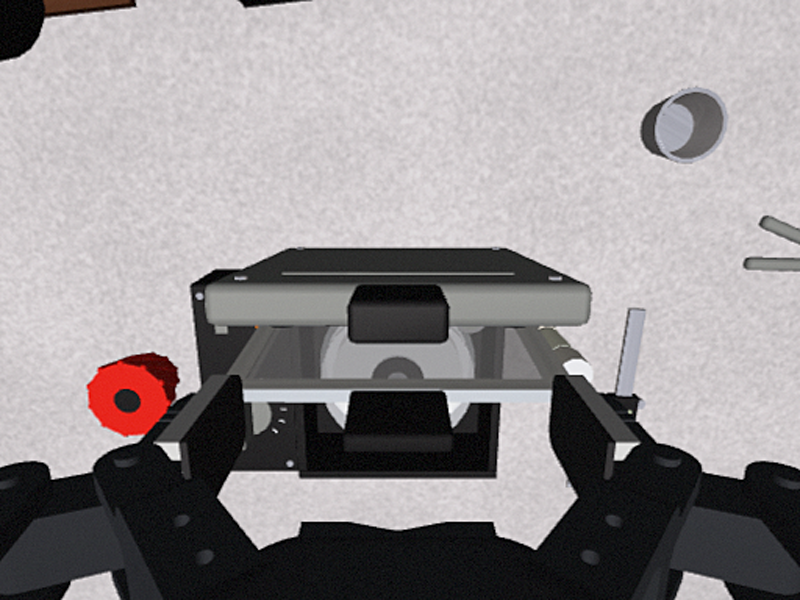

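Request:
move_arm(
  plan=[
    [[0.001,0,0.03,0,1],[0.001,0,0.06,0,1],[0.001,0,0.074,0,1],[0.001,0,0.074,0,-1],[0.001,0,0.074,0,-1],[0.001,0,0.074,0,-1],[0.001,0,0.074,0,-1],[0.001,0,0.074,0,-1],[0.001,0,0.074,0,-1]],
  ],
)

```text
t: 9.85
position: [0.6719, -0.0593, 0.2864]
orientation: [0.999, -0.052, 0.002, 0.001]
contact_force: [-0.6, -3.3, 5.7]
finger_gap: 0.0387
```

```bash
python3 - <<'E'
from h import *
s=robot.get_state();print(s["finger_gap"],s["contact_force"],s["position"],s["joint_pos"],s["t"])
# arc in tool frame
hx=np.array([.6302,-.0548,.078]);p=np.load("pose.npy")
def gp(t): 
    x=-.197*np.cos(t)+.026*np.sin(t); z=.197*np.sin(t)+.026*np.cos(t)
    return hx+np.array([x*np.cos(p[2]),x*np.sin(p[2]),z])
T=T_tool()
for t in np.arange(1.65,-.01,-.075): print(round(t,3),np.round(T[:3,:3].T@(gp(t)-gp(1.65)),4), np.round(gp(t)+[0,0,.01],4))
E
```

```text
0.038689016456414045 [-0.64772656 -3.34403103  5.7270568 ] [ 0.67189905 -0.05928726  0.2864246 ] [-2.66215832e-01  3.92344230e-01  1.24336495e+00 -1.16751023e-03
  1.50083596e+00  1.40800828e+00] 9.85
1.65 [0. 0. 0.] [ 0.6715 -0.0592  0.2823]
1.575 [-0.0147 -0.     -0.0026] [ 0.6569 -0.0576  0.2849]
1.5 [-0.0295 -0.     -0.0042] [ 0.6421 -0.0561  0.2863]
1.425 [-0.0444 -0.0001 -0.0046] [ 0.6273 -0.0545  0.2867]
1.35 [-0.0593 -0.0001 -0.0039] [ 0.6125 -0.0529  0.2859]
1.275 [-0.0741 -0.0001 -0.0021] [ 0.5978 -0.0514  0.284 ]
1.2 [-0.0887 -0.0002  0.0009] [ 0.5833 -0.0498  0.281 ]
1.125 [-0.103  -0.0002  0.0049] [ 0.5691 -0.0483  0.277 ]
1.05 [-0.117  -0.0002  0.0099] [ 0.5551 -0.0469  0.2718]
0.975 [-0.1306 -0.0003  0.0161] [ 0.5417 -0.0454  0.2656]
0.9 [-0.1437 -0.0003  0.0232] [ 0.5287 -0.0441  0.2585]
0.825 [-0.1562 -0.0004  0.0312] [ 0.5163 -0.0428  0.2503]
0.75 [-0.1681 -0.0004  0.0402] [ 0.5045 -0.0415  0.2413]
0.675 [-0.1793 -0.0004  0.0501] [ 0.4934 -0.0403  0.2314]
0.6 [-0.1897 -0.0005  0.0607] [ 0.4831 -0.0393  0.2207]
0.525 [-0.1993 -0.0005  0.0721] [ 0.4736 -0.0383  0.2092]
0.45 [-0.208  -0.0006  0.0842] [ 0.465  -0.0373  0.1971]
0.375 [-0.2158 -0.0006  0.0969] [ 0.4574 -0.0365  0.1843]
0.3 [-0.2226 -0.0006  0.1102] [ 0.4507 -0.0358  0.1711]
0.225 [-0.2283 -0.0007  0.1239] [ 0.445  -0.0352  0.1573]
0.15 [-0.2331 -0.0007  0.1381] [ 0.4404 -0.0347  0.1431]
0.075 [-0.2367 -0.0008  0.1525] [ 0.4368 -0.0344  0.1287]
0.0 [-0.2393 -0.0008  0.1672] [ 0.4343 -0.0341  0.114 ]
```

Request:
move_arm(
  plan=[
    [[-0.0147,0,-0.0026,0,-1],[-0.0295,0,-0.0042,0,-1],[-0.0444,0,-0.0046,0,-1],[-0.0593,0,-0.0039,0,-1],[-0.0741,0,-0.0021,0,-1],[-0.0887,0,0.0009,0,-1],[-0.103,0,0.0049,0,-1],[-0.117,0,0.0099,0,-1],[-0.1306,0,0.0161,0,-1],[-0.1437,0,0.0232,0,-1],[-0.1437,0,0.0232,0,-1]],
  ],
)

```text
t: 11.22
position: [0.5294, -0.0444, 0.2646]
orientation: [0.999, -0.052, 0.004, 0.001]
contact_force: [-3.5, 0.1, 7.4]
finger_gap: 0.039
```

```bash
python3 b.py w4; python3 - <<'E'
from h import *
optics.read_camera("scene"); s=optics.read_camera("scene")[90:290,160:400]; w=cv2.imread("pics/w4.png")
cv2.imwrite("pics/m4.png",cv2.hconcat([cv2.resize(s,(400,333)),cv2.resize(w,(400,333))]))
s=robot.get_state();print(s["finger_gap"],s["contact_force"],s["position"],s["t"])
E
```

```text
outer_grip [256.4 226.3] 0.67
0.038648502538803864 [-3.40193818  0.55607654  8.68775361] [ 0.52986707 -0.04446574  0.26483929] 11.725
```

View pics/m4.png

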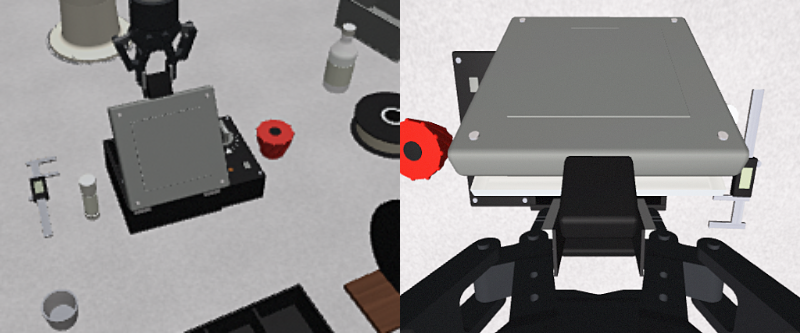

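Request:
move_arm(
  plan=[
    [[-0.0125,0,0.008,0,-1],[-0.0244,0,0.017,0,-1],[-0.0356,0,0.0269,0,-1],[-0.046,0,0.0375,0,-1],[-0.0556,0,0.0489,0,-1],[-0.0643,0,0.061,0,-1],[-0.0721,0,0.0737,0,-1],[-0.0789,0,0.087,0,-1],[-0.0846,0,0.1007,0,-1],[-0.0894,0,0.1149,0,-1],[-0.093,0,0.1293,0,-1],[-0.0945,0,0.138,0,-1]],
  ],
)

```text
t: 13.22
position: [0.4331, -0.0343, 0.1245]
orientation: [0.999, -0.052, -0.001, 0.001]
contact_force: [-11.5, -0.9, 3.4]
finger_gap: 0.0391
```

```bash
python3 - <<'E'
from h import *
togo([.4343,-.0341,.114])
s=robot.get_state();print(s["finger_gap"],s["contact_force"],s["position"],s["t"])
E
```

```text
shift [ 0.0012 -0.0003  0.0105] yaw now -5.91 spin None
0.03910301578342489 [-11.45591195  -0.90480398   3.43771013] [ 0.43307248 -0.03427327  0.12448735] 13.225
```

Request:
move_arm(
  plan=[
    [[0.001,0,0.004,0,-1],[0.0015,0,0.007,0,-1],[0.0015,0,0.009,0,-1],[0.0015,0,0.009,0,-1],[0.0015,0,0.009,0,-1]],
  ],
)

```text
t: 13.85
position: [0.4313, -0.0341, 0.1143]
orientation: [0.999, -0.051, -0.005, 0.0]
contact_force: [-13.2, -2.5, 2.4]
finger_gap: 0.0391
```

Request:
move_arm(
  plan=[
    [[0.001,0,0.003,0,-1],[0.001,0,0.004,0,-1],[0.001,0,0.004,0,-1]],
  ],
)

```text
t: 14.22
position: [0.4305, -0.034, 0.1098]
orientation: [0.999, -0.05, -0.007, 0.001]
contact_force: [-9.4, -1.5, 4.5]
finger_gap: 0.0392
```

```bash
python3 b.py w5; python3 - <<'E'
from h import *
s=optics.read_camera("scene")[90:290,160:400]; w=cv2.imread("pics/w5.png")
cv2.imwrite("pics/m5.png",cv2.hconcat([cv2.resize(s,(400,333)),cv2.resize(w,(400,333))]))
s=robot.get_state();print(s["finger_gap"],s["contact_force"],s["torque"],s["position"],s["t"])
E
```

```text
dryer [252.1  18.1] 0.77
outer_grip [254.9 257.9] 0.92
0.03873469571343059 [-8.84602615 -1.85167952  2.94819883] [-0.307757    0.49907056  0.16205227] [ 0.43051694 -0.03398887  0.10986826] 14.675
```

View pics/m5.png

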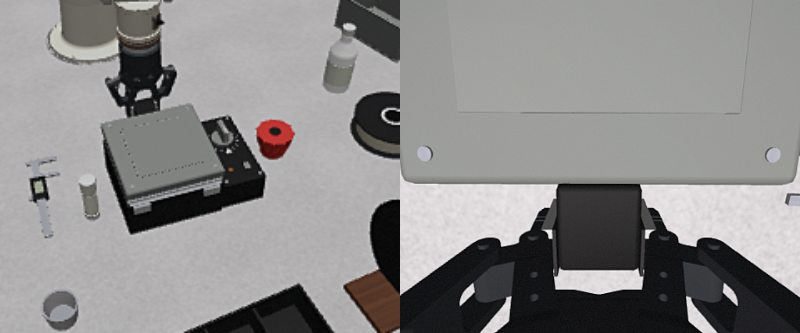

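```bash
python3 - <<'E'
from h import *
import pickle
o=pickle.load(open("w5.pkl","rb")); kc=o["kc"]; hx=np.array([.6302,-.0548,.078]);p=np.load("pose.npy")
def lp(t,a,y,n):
    x=-a*np.cos(t)+n*np.sin(t); z=a*np.sin(t)+n*np.cos(t); c,s=np.cos(p[2]),np.sin(p[2])
    return hx+np.array([x*c-y*s,x*s+y*c,z])
print("tool tilt",T_tool()[:3,2])
for t in [0,.03,.06,.1,.15]:
    print(t,"grip",np.round(proj(kc,lp(t,.197,0,.026)),1),"gripend",np.round(proj(kc,lp(t,.217,0,.035)),1),"edgeL/R top",np.round(proj(kc,lp(t,.178,.09,.036)),1),np.round(proj(kc,lp(t,.178,-.09,.036)),1))
im=cv2.imread("pics/w5.png"); cv2.imwrite("pics/w5b.png",cv2.resize(im[170:330],(800,250),interpolation=cv2.INTER_CUBIC))
E
```

```text
tool tilt [-1.45763816e-02 -2.94717766e-04 -9.99893715e-01]
0 grip [255.4 247.9] gripend [255.3 300.3] edgeL/R top [ 23.8 214.1] [487.2 215.9]
0.03 grip [255.5 252.4] gripend [255.3 307.6] edgeL/R top [ 13.6 216.2] [497.6 218.1]
0.06 grip [255.6 256.9] gripend [255.5 315.1] edgeL/R top [  2.3 218.1] [509. 220.]
0.1 grip [255.7 262.8] gripend [255.6 325.6] edgeL/R top [-14.5 220.1] [526.1 222.1]
0.15 grip [256. 270.] gripend [255.9 339.7] edgeL/R top [-38.8 221.6] [550.8 223.9]
```

View pics/w5b.png

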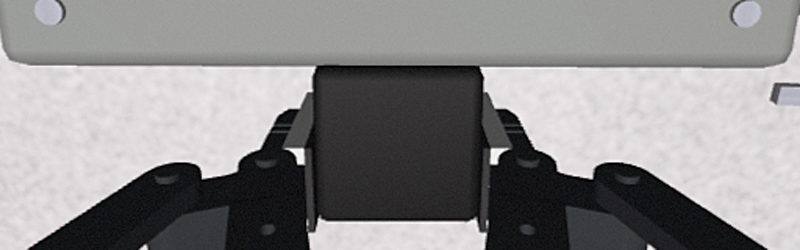

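Request:
move_arm(
  plan=[
    [[0.001,0,0.0015,0,-1],[0.001,0,0.003,0,-1],[0.001,0,0.003,0,-1]],
  ],
)

```text
t: 15.05
position: [0.4301, -0.034, 0.1065]
orientation: [0.999, -0.05, -0.009, 0.001]
contact_force: [-7.8, -1.5, 2.4]
finger_gap: 0.0386
```

Request:
move_arm(
  plan=[
    [[0.001,0,0.002,0,-1],[0.002,0,0.004,0,-1],[0.002,0,0.005,0,-1],[0.002,0,0.005,0,-1]],
  ],
)

```text
t: 15.55
position: [0.4301, -0.034, 0.1048]
orientation: [0.999, -0.049, -0.013, 0.001]
contact_force: [-27.9, 1.6, 39.3]
finger_gap: 0.0389
```

```bash
cat > ang.py <<'E'
from h import *
import sys,pickle
from scipy.optimize import least_squares
kc=cam("wrist")[:2]; im=optics.read_camera("wrist"); cv2.imwrite(f"pics/{sys.argv[1]}.png",im)
hx=np.array([.6302,-.0548,.078]);p=np.load("pose.npy")
def lp(t,a,y,n):
    x=-a*np.cos(t)+n*np.sin(t); z=a*np.sin(t)+n*np.cos(t); c,s=np.cos(p[2]),np.sin(p[2])
    return hx+np.array([x*c-y*s,x*s+y*c,z])
for t in [0,.03,.06,.1]: print(t,[np.round(proj(kc,lp(t,*q)),1).tolist() for q in [(.197,0,.026),(.217,0,.035),(.178,.09,.036),(.178,-.09,.036)]])
r=nets.place_of("outer_grip","wrist"); print([np.round(x["at"],1) for x in r[:1]])
w=im[200].astype(int); print("row200 lid extents",[i for i in range(1,512) if abs(w[i].sum()-w[i-1].sum())>60])
b=im[:,256].sum(1).astype(int); print("col256 edges",[(i,b[i]-b[i-1]) for i in range(1,384) if abs(b[i]-b[i-1])>50])
s=robot.get_state(); print(s["contact_force"],s["position"],s["t"],s["finger_gap"])
E
python3 ang.py w6
```

```text
0 [[255.4, 252.5], [255.2, 306.9], [14.0, 217.8], [496.9, 220.7]]
0.03 [[255.5, 257.5], [255.3, 314.9], [2.8, 220.4], [508.3, 223.4]]
0.06 [[255.7, 262.6], [255.4, 323.3], [-9.5, 222.7], [520.8, 225.8]]
0.1 [[255.8, 269.4], [255.6, 335.2], [-27.9, 225.4], [539.5, 228.7]]
[array([254. , 258.3])]
row200 lid extents [510, 511]
col256 edges [(134, np.int64(59)), (215, np.int64(-376)), (311, np.int64(-57)), (312, np.int64(127)), (313, np.int64(319)), (314, np.int64(226)), (339, np.int64(-351)), (340, np.int64(-315))]
[-27.09331725   2.71914936  38.5053106 ] [ 0.43010546 -0.03398664  0.10478173] 15.65 0.038919168813930045
```

Request:
move_arm(
  plan=[
    [[0.002,0,0,0,-0.8],[0.003,0,-0.001,0,0.1],[0.003,0,-0.002,0,0.1],[0.003,0,-0.002,0,0.3],[0.003,0,-0.002,0,0.3],[0.003,0,-0.01,0,0.5],[0.003,0,-0.04,0,0.5],[0.003,0,-0.06,0,0.5],[0.003,0,-0.06,0,0.5]],
  ],
)

```text
t: 16.77
position: [0.436, -0.0348, 0.1666]
orientation: [0.999, -0.049, -0.011, 0.001]
contact_force: [-0.8, 0.5, -0.2]
finger_gap: 0.064
```

```bash
python3 ang.py w7
```

```text
0 [[254.4, 213.3], [254.2, 250.1], [93.5, 186.8], [415.3, 188.8]]
0.03 [[254.5, 215.5], [254.3, 253.5], [88.6, 187.5], [420.2, 189.5]]
0.06 [[254.5, 217.5], [254.3, 256.9], [83.4, 187.9], [425.5, 190.0]]
0.1 [[254.6, 219.9], [254.4, 261.1], [76.0, 188.0], [433.2, 190.2]]
[array([253.9, 213. ])]
row200 lid extents [218, 219, 288, 289, 290, 489, 490, 493, 494]
col256 edges [(132, np.int64(-86)), (133, np.int64(87)), (183, np.int64(-185)), (184, np.int64(-87)), (246, np.int64(65)), (247, np.int64(259)), (248, np.int64(198)), (339, np.int64(-298)), (340, np.int64(-257)), (357, np.int64(54))]
[-0.40361676  0.17461482  0.32777061] [ 0.43435631 -0.03419862  0.1642963 ] 16.875 0.06417819330239498
```

View pics/w7.png

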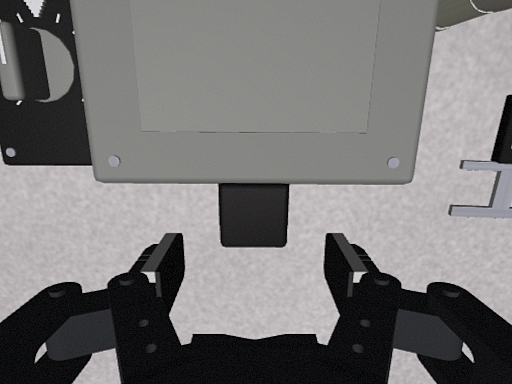

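Request:
move_arm(
  plan=[
    [[0,0,0,0,-1],[0,0,0,0,-1],[0,0,0,0,-1],[0,0,0,0,-1],[0,0,0,0,-1],[0,0,0.02,0,-1],[0,0,0.03,0,-1],[0,0,0.033,0,-1],[0,0,0.034,0,-1]],
  ],
)

```text
t: 18.0
position: [0.4329, -0.034, 0.1316]
orientation: [0.999, -0.049, -0.014, 0.0]
contact_force: [-9.8, 3.2, 17.0]
finger_gap: 0.0
```

Request:
move_arm(
  plan=[
    [[0,0,-0.02,0,1],[0,0,-0.03,0,1],[0,0,-0.03,0,1],[0,0,-0.03,0,1],[0,0,-0.03,0,1],[0,0,-0.03,0,1],[0,0,0,0,1],[0,0,0.01,0,1],[0,0,0.016,0,1]],
  ],
)

```text
t: 19.12
position: [0.4322, -0.0339, 0.1152]
orientation: [0.999, -0.049, -0.015, 0.0]
contact_force: [0.4, 0.2, 0.3]
finger_gap: 0.0854
```

```bash
python3 - <<'E'
from h import *
togo([.4343,-.0341,.115],-6.03)
s=robot.get_state(); print(s["contact_force"],s["position"],s["t"],s["finger_gap"],T_tool()[:3,2])
E
```

```text
shift [0.0021 0.     0.0001] yaw now -5.59 spin 0.44
[0.43964208 0.24249791 0.30335936] [ 0.43222311 -0.03388815  0.11516125] 19.125 0.08541108741181286 [-0.02928945  0.00123186 -0.99957021]
```

Request:
move_arm(
  plan=[
    [[0.002,0,0,0,-1],[0.002,0,0,0,-1],[0.002,0,0,0,-1],[0.002,0,0,0,-1],[0.002,0,0,0,-1],[0.002,0,0,0,-1],[0.002,0,0,0,-1]],
  ],
)

```text
t: 20.0
position: [0.4348, -0.0345, 0.1161]
orientation: [0.999, -0.049, -0.014, 0.001]
contact_force: [-1.0, 0.2, 5.7]
finger_gap: 0.0383
```

```bash
python3 - <<'E'
from h import *
s=robot.get_state(); print(s["contact_force"],s["position"],s["t"],s["finger_gap"])
T=T_tool();p=np.load("pose.npy")
def g(t):
    x=-.197*np.cos(t)+.026*np.sin(t)+.197; return np.array([x*np.cos(p[2]),x*np.sin(p[2]),.197*np.sin(t)+.026*np.cos(t)-.026])
for t in np.arange(0.07,.85,.07): print(round(t,2),np.round(T[:3,:3].T@g(t),4))
E
```

```text
[-1.0309448   0.19607281  5.66217097] [ 0.43477345 -0.03447045  0.11611689] 20.0 0.03826335104232265
0.07 [ 0.0019  0.0001 -0.0138]
0.14 [ 0.0048  0.0001 -0.0274]
0.21 [ 0.0086  0.0002 -0.0408]
0.28 [ 0.0134  0.0002 -0.0538]
0.35 [ 0.019   0.0003 -0.0665]
0.42 [ 0.0255  0.0004 -0.0788]
0.49 [ 0.0329  0.0005 -0.0906]
0.56 [ 0.0411  0.0006 -0.1019]
0.63 [ 0.05    0.0007 -0.1125]
0.7 [ 0.0597  0.0008 -0.1225]
0.77 [ 0.07    0.0009 -0.1318]
0.84 [ 0.081   0.001  -0.1404]
```

Request:
move_arm(
  plan=[
    [[0.0019,0,-0.0138,0,-1],[0.0048,0,-0.0274,0,-1],[0.0086,0,-0.0408,0,-1],[0.0134,0,-0.0538,0,-1],[0.019,0,-0.0665,0,-1],[0.0255,0,-0.0788,0,-1],[0.0329,0,-0.0906,0,-1],[0.0411,0.0005,-0.1019,0,-1]],
  ],
)

```text
t: 21.0
position: [0.4794, -0.0391, 0.216]
orientation: [0.999, -0.049, -0.013, 0.0]
contact_force: [9.2, -2.2, -14.2]
finger_gap: 0.0382
```

```bash
python3 b.py w8; python3 - <<'E'
from h import *
s=optics.read_camera("scene")[90:290,160:400]; w=cv2.imread("pics/w8.png")
cv2.imwrite("pics/m8.png",cv2.hconcat([cv2.resize(s,(400,333)),cv2.resize(w,(400,333))]))
import pickle; kc=pickle.load(open("w8.pkl","rb"))["kc"];p=np.load("pose.npy");hx=np.array([.6302,-.0548,.078])
def lp(t,a,y,n):
    x=-a*np.cos(t)+n*np.sin(t); z=a*np.sin(t)+n*np.cos(t); c,s=np.cos(p[2]),np.sin(p[2])
    return hx+np.array([x*c-y*s,x*s+y*c,z])
for t in [.3,.4,.45,.5,.55,.6,.7]: print(t,[np.round(proj(kc,lp(t,*q)),1).tolist() for q in [(.197,0,.026),(.217,0,.035),(.178,.09,.036),(.178,-.09,.036)]])
s=robot.get_state();print(s["finger_gap"],s["contact_force"],s["position"],s["t"])
E
```

```text
dryer [  9.4 115.5] 0.75
dial_index [86.7 89.3] 0.83
outer_grip [256.9 253.6] 0.63
inner_grip [254.9 252.9] 0.42
dial mask [63.8, 118.8] 457 0.81
0.3 [[254.6, 259.3], [254.4, 297.1], [98.5, 229.0], [410.8, 230.8]]
0.4 [[254.8, 260.1], [254.7, 301.7], [82.6, 224.2], [427.1, 226.3]]
0.45 [[254.9, 259.2], [254.9, 302.7], [73.6, 220.2], [436.3, 222.3]]
0.5 [[255.1, 257.1], [255.1, 302.5], [63.9, 214.7], [446.4, 216.9]]
0.55 [[255.3, 253.6], [255.3, 300.9], [53.2, 207.6], [457.4, 210.0]]
0.6 [[255.5, 248.5], [255.6, 297.6], [41.5, 198.7], [469.4, 201.3]]
0.7 [[256.0, 232.4], [256.2, 283.9], [15.0, 174.2], [496.8, 177.2]]
0.038066016970187945 [  7.6752757   -2.4523625  -10.68516851] [ 0.47941705 -0.03912397  0.21596906] 21.45
```

View pics/m8.png

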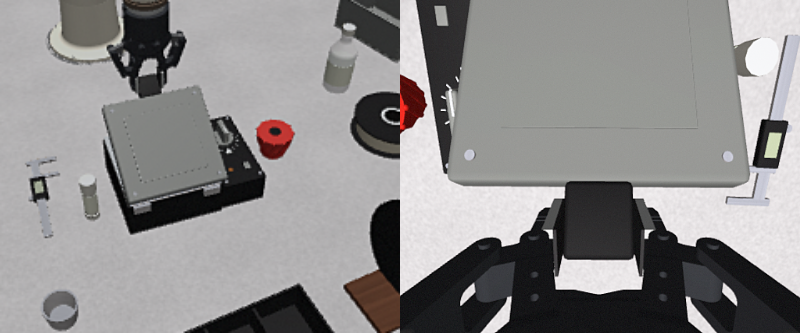

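```bash
cat > scr.py <<'E'
from h import *
import sys,pickle
from scipy.optimize import least_squares
p=np.load("pose.npy");hx=np.array([.6302,-.0548,.078])
def lp(t,a,y,n):
    x=-a*np.cos(t)+n*np.sin(t); z=a*np.sin(t)+n*np.cos(t); c,s=np.cos(p[2]),np.sin(p[2])
    return hx+np.array([x*c-y*s,x*s+y*c,z])
def screws(im):
    g=im[100:215].min(2); m=((im[100:215,:,0].astype(int)-im[100:215,:,2])>12)&(g>150)
    n,_,st,ce=cv2.connectedComponentsWithStats(m.astype(np.uint8)); return [(ce[i]+[0,100],st[i,4]) for i in range(1,n) if 30<st[i,4]<250 and .6<st[i,2]/st[i,3]<1.6]
if __name__=="__main__":
    for f in sys.argv[1:]:
        print(f,[(np.round(c,1).tolist(),int(a)) for c,a in screws(cv2.imread(f"pics/{f}.png"))])
E
python3 scr.py w5 w7 w8
```

```text
w5 [([30.5, 176.7], 143), ([477.8, 178.1], 141)]
w7 []
w8 [([498.0, 147.9], 41), ([88.5, 178.2], 99), ([419.4, 180.0], 98)]
```

```bash
python3 - <<'E'
from scr import *
for f,a,b in [("w8",(88.5,178.2),(419.4,180.)),("w5",(30.5,176.7),(477.8,178.1))]:
    kc=pickle.load(open(f+".pkl","rb"))["kc"]; print(f,b[0]-a[0])
    for t in ([.45,.5,.55] if f=="w8" else [0,.03,.06,.09]):
        q=[proj(kc,lp(t,.166,y,.036)) for y in (.078,-.078)]; print(t,np.round(q,1).tolist(),round(q[1][0]-q[0][0],1))
E
```

```text
w8 330.9
0.45 [[99.8, 196.3], [410.6, 198.2]] 310.7
0.5 [[92.2, 189.8], [418.5, 191.8]] 326.3
0.55 [[83.9, 181.8], [427.1, 183.9]] 343.2
w5 447.3
0 [[49.5, 184.4], [462.0, 186.1]] 412.4
0.03 [[40.8, 184.9], [470.9, 186.7]] 430.1
0.06 [[31.2, 185.1], [480.7, 186.9]] 449.4
0.09 [[20.8, 184.8], [491.3, 186.7]] 470.5
```

Request:
move_arm(
  plan=[
    [[-0.0082,0,0.0113,0,-1],[-0.0156,0,0.0231,0,-1],[-0.0221,0,0.0354,0,-1],[-0.0277,0,0.0481,0,-1],[-0.0325,0,0.0611,0,-1],[-0.0363,0,0.0745,0,-1],[-0.0392,0,0.0881,0,-1],[-0.0411,0,0.0999,0,-1],[-0.0411,0,0.1019,0,-1]],
  ],
)

```text
t: 22.58
position: [0.4332, -0.0343, 0.117]
orientation: [0.999, -0.048, -0.017, -0.0]
contact_force: [-23.1, 3.9, 41.4]
finger_gap: 0.0383
```

```bash
cat > th.py <<'E'
from scr import *
f=sys.argv[1]; kc=cam("wrist")[:2]; im=optics.read_camera("wrist"); cv2.imwrite(f"pics/{f}.png",im); pickle.dump({"kc":kc},open(f+".pkl","wb"))
sc=[c for c,a in screws(im)]; print([np.round(c,1).tolist() for c in sc])
pr=[(a,b) for a in sc for b in sc if b[0]-a[0]>150 and abs(a[1]-b[1])<8]
ts=np.linspace(0,1.2,241)
for a,b in pr:
    e=[abs(np.subtract(*[proj(kc,lp(t,.166,y,.036))[0] for y in (-.078,.078)])-(b[0]-a[0])) for t in ts]; t=ts[np.argmin(e)]
    P=T_tool()[:3,3]; d=P-lp(t,.197,0,.026); print("theta",t,"resid",min(e),"row err",a[1]-proj(kc,lp(t,.166,.078,.036))[1],"normal off",d@(lp(t,0,0,1)-hx),"along",d@(lp(t,1,0,0)-hx))
s=robot.get_state(); print(s["contact_force"],s["position"],s["t"],s["finger_gap"])
E
python3 th.py w9
```

```text
[[61.5, 178.9], [446.9, 181.6]]
theta 0.0 resid 4.825630990738432 row err -6.920129181370356 normal off 0.01311875195749758 along 0.0010540700795794884
[-20.55253512   3.96058687  30.52503079] [ 0.43320886 -0.03430596  0.11711875] 22.625 0.03881332852318119
```

Request:
move_arm(
  plan=[
    [[0.001,0,-0.002,0,0.2],[0.001,0,-0.002,0,0.2],[0.001,0,0,0,0.3],[0.001,0,0.006,0,0.3],[0.001,0,0.007,0,0.3],[0.001,0,0.007,0,-1],[0.001,0,0.007,0,-1],[0.001,0,0.007,0,-1],[0.001,0,0.007,0,-1],[0.001,0,0.007,0,-1]],
  ],
)

```text
t: 23.88
position: [0.4337, -0.0344, 0.11]
orientation: [0.999, -0.048, -0.017, -0.0]
contact_force: [-2.5, -1.1, 0.9]
finger_gap: 0.039
```

Request:
move_arm(
  plan=[
    [[0.0019,0,-0.0138,0,-1],[0.0048,0,-0.0274,0,-1],[0.0086,0,-0.0408,0,-1],[0.0134,0,-0.0538,0,-1],[0.019,0,-0.0665,0,-1],[0.0255,0,-0.0788,0,-1],[0.0329,0,-0.0906,0,-1],[0.0411,0.0005,-0.1019,0,-1],[0.05,0.0005,-0.1125,0,-1],[0.0597,0.0005,-0.1225,0,-1]],
  ],
)

```text
t: 25.12
position: [0.4971, -0.041, 0.23]
orientation: [0.999, -0.048, -0.018, -0.0]
contact_force: [5.1, -1.9, -11.7]
finger_gap: 0.0386
```

```bash
python3 th.py w10
```

```text
[[485.2, 160.6], [87.2, 181.2], [420.2, 183.5], [456.4, 207.9]]
theta 0.645 resid 0.45358269156480446 row err -11.069401733327595 normal off 0.017195054931075045 along 0.0008203887798514952
[ 4.85722187 -1.22199488 -8.34524283] [ 0.49879521 -0.04117113  0.23144647] 25.175 0.0390006173208441
```

Request:
move_arm(
  plan=[
    [[0.005,0,-0.005,0,-1],[0.009,0,-0.008,0,-1],[0.009,0,-0.008,0,-1],[0.009,0,-0.008,0,-1],[0.009,0,-0.008,0,-1]],
  ],
)

```text
t: 25.8
position: [0.508, -0.0421, 0.2391]
orientation: [0.999, -0.049, -0.016, -0.0]
contact_force: [3.4, -2.6, -10.2]
finger_gap: 0.0386
```

```bash
python3 th.py w11; python3 - <<'E'
from h import *
s=optics.read_camera("scene")[120:250,200:340]; t=optics.read_camera("top")[130:260,195:335]; w=cv2.imread("pics/w11.png")
cv2.imwrite("pics/m11.png",cv2.hconcat([cv2.resize(s,(400,371),interpolation=cv2.INTER_CUBIC),cv2.resize(t,(400,371),interpolation=cv2.INTER_CUBIC)]))
for c in ("scene","top"):
    for n in ("inner_grip","outer_grip"):
        p=np.load("pose.npy"); x=-.196+.088; P=np.r_[p[0]+x*np.cos(p[2]),p[1]+x*np.sin(p[2]),.0835]
        print(c,n,[(np.round(r["at"],1),round(r["confidence"],2)) for r in nets.place_of(n,c)],"shut inner pred",proj(cam(c)[:2],P))
s=robot.get_state();print(s["qvel"],s["t"],s["position"],s["contact_force"])
E
```

```text
[[90.0, 183.8], [417.1, 186.0]]
theta 0.71 resid 0.2325168306331875 row err -11.857548724292144 normal off 0.01610366228060717 along 0.0011785111192153398
[  3.97506699  -2.13278066 -10.22322802] [ 0.5080108  -0.04210769  0.23910926] 25.85 0.03883926858926791
scene inner_grip [(array([362.1, 140.8]), 0.36)] shut inner pred [245.98134933 161.71390843]
scene outer_grip [(array([250.2, 138.4]), 0.93)] shut inner pred [245.98134933 161.71390843]
top inner_grip [(array([259.7, 221.5]), 0.86)] shut inner pred [261.30333433 224.09205038]
top outer_grip [(array([112.2, 226.1]), 0.64)] shut inner pred [261.30333433 224.09205038]
[-1.04400592e-03 -1.04691968e-03 -1.24757459e-03  2.45158237e-03
  8.68944596e-04 -8.55388626e-05] 26.15 [ 0.50804119 -0.04211977  0.23911434] [ 3.4410505  -2.1932919  -9.20575263]
```

View pics/m11.png

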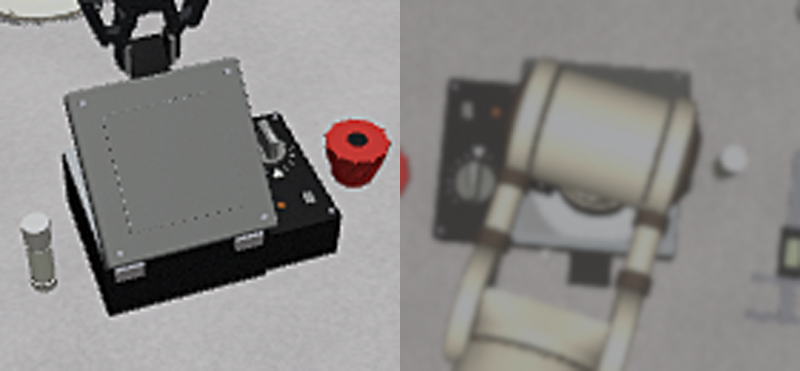

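```bash
python3 -c "
from cell import order; print(order.hand_in())"
```

```text
the job is handed in; nothing more can be done
None
```

The job is handed in at about 26 s of the 54 s allowed; the hand-in gave no verdict. The arm is still holding the outer lid at about 0.71 rad (41°), over the shut inner lid.

What I did:
- **Dial:** I turned it about 65° clockwise, and the picture afterwards showed the pointer at the wedge mark.
- **Lids down:** I held the outer grip by its sides and lowered both lids along the hinge arc. They stopped about 0.06 rad short because the fingers had slipped on the grip. I pressed further, released, and pressed the grip's top with about 17 N. It met the stop at its shut height.
- **First lift:** I stopped at about 0.51 rad because the fingers were sitting high on the block. I lowered the lid again and took a lower grip, still clear of the inner grip.
- **Second lift:** the outer lid came up and has stayed steady.

Last checks:
- **Outer lid:** finger gap 38.8 mm, which fits the outer grip and not the inner one. Joint speeds were about zero.
- **Inner lid:** the network put its grip at (259.7, 221.5) in the top view, against (261.3, 224.1) expected when shut. That is about 3 px off, so it looks shut, but I did not confirm the 2° limit directly.
- **Dial and bystanders:** the dial still points at the wedge. The gear and glue stick look unmoved, but I didn't measure any bystander.
- **Disagreements:** lid angles from the wrist camera vary by 0.01–0.05 rad with the feature used. The scene camera's guess for the inner grip (confidence 0.36) and the top camera's for the outer grip (0.64) landed on the alcohol bottle, so I ignored them.

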